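# Clear the gap and butt the bench blocks together

### The job

I need the two steel bench blocks as one long flat, but a small oil bottle and a wooden ring clamp stand and lie in the gap between them. First move both into the plywood tool tray, the bottle kept upright and standing, the clamp lying flat on the tray floor; then slide the loose block along the bench, without lifting it, square up against the fixed block in its cradle until there is no gap and their sides are in line. Do not disturb the other tools lying about.

Things in the scene. Friction and masses are not known exactly. Their poses are not given: they have to be found in the camera images.
- far_block: the fixed bench block: grey steel square slab 75 x 75 x 22 mm in a low wooden cradle, on the robot's side of the gap. Origin: centre of its underside. Its -x face, 37.5 mm from the origin, is open towards the gap and the loose block; 16 mm high battens enclose the other sides (back 9 mm wide, side ones 22 mm, starting 16 mm behind the open face)
- near_block: the loose bench block: same steel slab 75 x 75 x 22 mm, about 0.8 kg, on the far side of the gap and askew. Origin: centre of its underside; its +x face is the one that faces the fixed block. Behind it, 0.70 to 0.75 m ahead of the robot, the edge of the bench top overhangs at 0.31 m height
- bottle: small cream-coloured oil bottle with red cap, standing in the gap: 32 mm diameter, 60 mm high over the cap. Origin: centre of its underside, z up along it
- clamp: wooden jeweller's ring clamp lying in the gap, 148 mm long, 25 mm wide and high. Origin: at its underside, mid length; long axis is its y axis: body from y = -73 to +47 mm, thin wedge (6 mm wide) from there to +74 mm
- tool_tray: fixed shallow open plywood tray left of the fixed block, outside 120 (its x) x 190 (its y) x 22 mm high, walls and floor 6 mm thick. Origin: centre of its underside. A wooden bench pin juts out 0.35 m above the surface, beyond the tray and to its left (its tip some 0.46 to 0.52 m ahead and 0.15 to 0.20 m left of the robot): keep the wrist clear of it
- cutters: bystander, leave alone: side cutters with yellow and black grips, 38 x 138 x 12 mm, lying. Origin: underside centre, long axis y
- pot: bystander, leave alone: small white pot, 42 mm across, 34 mm high. Origin: underside centre
- pickle: bystander, leave alone: taller white bottle with dark blue cap, 42 mm across, 85 mm high, standing. Origin: underside centre
- brush: bystander, leave alone: wooden-handled wire brush, 15 x 150 x 23 mm, lying. Origin: underside centre, long axis y
- loupe_b: bystander, leave alone: folding magnifier loupe, 28 x 77 x 14 mm, lying. Origin: underside centre, long axis y
- tape: bystander, leave alone: roll of masking tape lying flat, 100 mm across, 25 mm high. Origin: underside centre

How it is judged (in metres and radians):
On the way:
1. the bottle stands in the tool tray and the clamp lies in it (x of bottle in the frame of tool_tray between -0.04 and 0.04 m and y of bottle in the frame of tool_tray between -0.08 and 0.08 m and z of bottle in the frame of tool_tray below 0.013 m and x of clamp in the frame of tool_tray between -0.05 and 0.05 m and y of clamp in the frame of tool_tray between -0.05 and 0.05 m and angle between bottle's own z axis and vertical below 0.2 rad and ((angle between clamp's own z axis and vertical below 0.06 rad and z of clamp in the frame of tool_tray below 0.013 m) or (angle between clamp's own z axis and vertical above 3.08 rad and z of clamp in the frame of tool_tray below 0.036 m) or ((angle between clamp's own x axis and vertical below 0.06 rad or angle between clamp's own x axis and vertical above 3.08 rad) and z of clamp in the frame of tool_tray below 0.024 m))), for 0.2 s.
At the end, for the whole second after the job is handed in: the loose block lies flat with its +x face against the fixed block's open face (gap under 3.5 mm), sides in line within 6 mm and square within 0.05 rad; the bottle stands upright (within 0.2 rad) on the tray floor and the clamp lies flat on it, wholly inside; all at rest (all of step 1 and x of near_block in the frame of far_block between -0.0785 and -0.07 m and y of near_block in the frame of far_block between -0.006 and 0.006 m and angle between the x axis of near_block and the x axis of far_block, either way round below 0.05 rad and height (world z) of near_block below 0.004 m and angle between near_block's own z axis and vertical below 0.05 rad and linear speed of each of near_block, bottle, clamp below 0.01 m/s); the robot touches nothing.
It fails at once if the loose block is lifted or tipped off the bench (height (world z) of near_block above 0.012 m or angle between near_block's own z axis and vertical above 0.3 rad).
It fails at once if the bottle is tipped over (angle between bottle's own z axis and vertical above 0.8 rad).
It fails at once if a bystander is moved more than 25 mm (distance of any of cutters, pot, pickle, brush, loupe_b, tape from where it was at the start of the episode above 0.025 m).
It also fails if it takes over 72 s, if anything falls off the work surface, if the arm or the gripper's body presses on something with over 40 N, if the wrist force passes 120 N, or if a joint passes its speed limit or range.

### The arm

A 7-joint arm with a two-finger parallel gripper is mounted at the origin on a cart in front of the work surface, level with it; the furniture and walls round the work are solid. World frame = base frame: x ahead of the robot, y to its left, z up, the work surface at z = 0. Lengths are in mm, angles in rad, forces in N, time in s.
With the tool pointing down it reaches from about 400 to 875 mm from the base axis. Payload 4.4 kg.
Tool frame: the origin (TCP) lies midway between the tips of the shut fingers; the grasp point (between the pads) lies 19 mm behind it; z points along the fingers, y is the line along which they close (so a half turn about z gives the same grasp; the last joint's range is limited). The gripper opens to 85 mm and grips with 20 to 120 N. Pads are 22 mm wide; open, the fingers measure 114 mm over their backs; the gripper's body (76 mm by 85 mm) begins 54 mm behind the grasp point. The pads swing forward as they close: fully open they stand 13 mm farther back than shut.
Start: joints at [1.274, 0.628, 0.038, 1.517, -0.027, 0.996, -0.02], TCP at [148.719, -632.772, 231.313] pointing down, gripper open.
Joint ranges: [-3.06, 3.06], [-0.37, 2.12], [-1.25, 1.32], [0.18, 2.47], [-1.1, 4.24], [0.23, 1.98], [-2.94, 2.94]. Speed limits (rad/s): [2.57, 2.57, 3.14, 3.14, 3.14, 3.14, 3.14].

### API

Orientations are given as [roll, pitch, yaw] about the fixed x, y, z axes, in that order (R = Rz(yaw) Ry(pitch) Rx(roll)).
In Python, from cell import ctrl gives the robot as it stands.
- The arm moves only by the shell command python3 -m crank 'ROWS' [OPENING]. ROWS is JSON, a list that holds one entry, the list of rows, each a list of 4 numbers: the shift along the tool's x, y, z normalised to -1 to 1, where 1 is 2.5 cm, then the turn about the tool's z normalised to -1 to 1, where 1 is 0.08 rad. In form: [[[dx, dy, dz, turn], ...]]. A call has 1 to 12 rows; each row shifts and turns the commanded pose from where the row before left it, along the tool's axes as they then stand; what a row does not reach is not made up. A row lasts 1/12 s, in which the tool goes at most 41.7 mm and 7.16 degrees, less where a joint would pass 70% of its speed; a pose out of reach is approached as far as the arm can. A call with a number of a shift or a turn outside -1 to 1 is refused whole. A call with a gripper value outside its range is refused whole. OPENING is the closure, from -1 (fully open) to 1 (shut), set as the call begins (- or left out, the last holds). The fingers move at their own pace and stop on an object; the grip force is fixed at half the most. Time passes only in rows, so rows that do not move let the fingers close. It gives the time, the measured TCP pose, the force, the opening and the grip force at its end, in the units of the state.
- ctrl.read_state(): the state, without advancing time (a new reading comes with each control period).
- ctrl.get_image(name): name is "side" or "top" or "wrist"; returns a dict with "img" (400x640x3 uint8, red, green, blue), "intrinsics" (3x3 intrinsics, pixels), "dist" ([k1, k2, p1, p2, k3] as OpenCV has them; the pictures are not rectified), "extrinsics" (4x4, takes a point from camera to world coordinates). Camera axes: x right, y up, looking along -z (the intrinsics and any distortion apply to the point x, -y, -z); pixel columns grow to the right and rows downward; lengths in mm; the calibration is good to about 2 mm. A picture is of the moment at which its call begins. There is no depth.
- ctrl.finish_job(): hands the job in; it is judged then, once.
Trained networks look in the newest picture that a camera, given by its name, has taken for a name from the list of things; names that differ only in an ending like _2 or _b are one class to them, and where a whole thing is asked for, a point or a joint stands for the part that bears it (a point fixed in the world has none). Each returns a list of dicts, best first, with "confidence" (0 to 1); they miss things now and then, are a little off and sometimes report something else, mostly with a low value. They report only what shows in the picture. A call takes as long as a camera call.
- ctrl.find_in(camera, target): "position" ([row, column] in pixels, amid what is visible of it).
- ctrl.trace(camera, target): "mask" (400x640 bool, what is visible of it) and "position" ([row, column] in pixels, amid what is visible of it).
- ctrl.place_of(camera, target): "position" ([row, column] in pixels: a listed point, or the origin of a listed thing).
The state is a dict: "clock": time; "qpos": joint angles; "qd": joint speeds; "tau": joint torques, N m; "eef_pos": TCP position; "tool_rot": TCP orientation; "force": force on the tool from outside, world axes, zero at the start; "torque": the same for the moment, N m; "width": finger opening in mm; "gripper_force": force on a finger pad.
Only numpy, scipy, OpenCV 4.12 (cv2) and the standard library are available. Lean on these libraries where they do the work, as an engineer would, in place of code of your own. Each camera call takes 0.05 s, during which the arm holds its last target. There are 200 camera calls.

## Working session

There is one attempt and no reset: what is moved stays moved. The work goes in short steps, Python scripts to look and compute and a shell command to move; the robot and the scene stay as the last step left them, time stands still between calls to the robot, and variables do not carry over. Pictures are saved under pics/ and viewed, at most 13 in all, crops included, and the job is handed in when it is done.

```bash
ls; mkdir -p pics
cat > h.py <<'E'
import numpy as np,cv2
from cell import ctrl
def cam(n):
    d=ctrl.get_image(n); return d
def ray(d,rc):
    K=np.array(d["intrinsics"]);D=np.array(d["dist"],float);E=np.array(d["extrinsics"])
    p=cv2.undistortPoints(np.array([[[rc[1],rc[0]]]],float),K,D)[0,0]
    v=E[:3,:3]@np.array([p[0],-p[1],-1]); return E[:3,3],v/np.linalg.norm(v)
def atz(d,rc,z):
    o,v=ray(d,rc); return o+v*(z-o[2])/v[2]
def tri(rays):
    A=0;b=0
    for o,v in rays:
        P=np.eye(3)-np.outer(v,v);A=A+P;b=b+P@o
    x=np.linalg.solve(A,b); return x,[np.linalg.norm(np.cross(x-o,v)) for o,v in rays]
def proj(d,X):
    E=np.linalg.inv(np.array(d["extrinsics"]));X=np.atleast_2d(X)@E[:3,:3].T+E[:3,3]
    X=X*[1,-1,-1];return cv2.projectPoints(X,np.zeros(3),np.zeros(3),np.array(d["intrinsics"]),np.array(d["dist"],float))[0][:,0]
E
python3 - <<'E'
from h import *
np.set_printoptions(precision=1,suppress=True)
D={}
for n in ("top","side"):
    d=D[n]=cam(n);cv2.imwrite(f"pics/{n}0.png",d["img"][...,::-1]);print(n,np.array(d["extrinsics"])[:3,3])
for t in "far_block near_block bottle clamp tool_tray".split():
    r={}
    for n in D:
        r[n]=ctrl.place_of(n,t)[:2]; print(t,n,[(np.round(x["position"]),round(x["confidence"],2),atz(D[n],x["position"],0)) for x in r[n]])
    if all(r.values()): print("  tri",tri([ray(D[n],r[n][0]["position"]) for n in D]))
s=ctrl.read_state();print({k:s[k] for k in("clock","eef_pos","tool_rot","width","force")})
E
```

```text
pics
top [ 340.2   28.6 1160.3]
side [ 116.1 -584.1  409. ]
far_block top [(array([261., 334.]), 0.59, array([389.9, -25.4,   0. ]))]
far_block side [(array([242., 287.]), 0.63, array([384.1, -31.3,   0. ]))]
  tri (array([388.7, -25. ,  -5. ]), [np.float64(1.4643497749733085), np.float64(1.4643497749733487)])
near_block top [(array([178., 333.]), 0.95, array([589.9, -18.4,   0. ]))]
near_block side [(array([210., 372.]), 0.67, array([599.2, -16. ,   0. ])), (array([228., 318.]), 0.41, array([461. , -17.1,   0. ]))]
  tri (array([591.8, -20. ,   3.5]), [np.float64(3.084584184255034), np.float64(3.084584184255058)])
bottle top [(array([233., 334.]), 0.52, array([456.1, -22.7,   0. ]))]
bottle side []
clamp top [(array([215., 333.]), 0.88, array([498.7, -20.8,   0. ]))]
clamp side [(array([225., 337.]), 0.76, array([499.2, -28.1,   0. ]))]
  tri (array([501. , -22. ,  -4.1]), [np.float64(1.9696696814590728), np.float64(1.9696696814592294)])
tool_tray top [(array([262., 239.]), 0.57, array([382.1, 198.4,   0. ]))]
tool_tray side [(array([197., 236.]), 0.66, array([371.3, 196.8,   0. ])), (array([170., 338.]), 0.66, array([659.9, 208.5,   0. ]))]
  tri (array([377.6, 200.3,  -2.7]), [np.float64(4.896405610277169), np.float64(4.896405610277217)])
{'clock': 0.6, 'eef_pos': array([ 148.7, -632.8,  231.3]), 'tool_rot': array([ 3.1, -0. ,  0.2]), 'width': 85.11235930776682, 'force': array([ 0.2, -0.4,  0.2])}
```

Run:
```python
import cv2
a=cv2.imread("pics/top0.png")[130:330,190:430];cv2.imwrite("pics/topc.png",cv2.resize(a,None,fx=3,fy=3,interpolation=2)[:600])
```

```text
(no output)
```

View pics/topc.png

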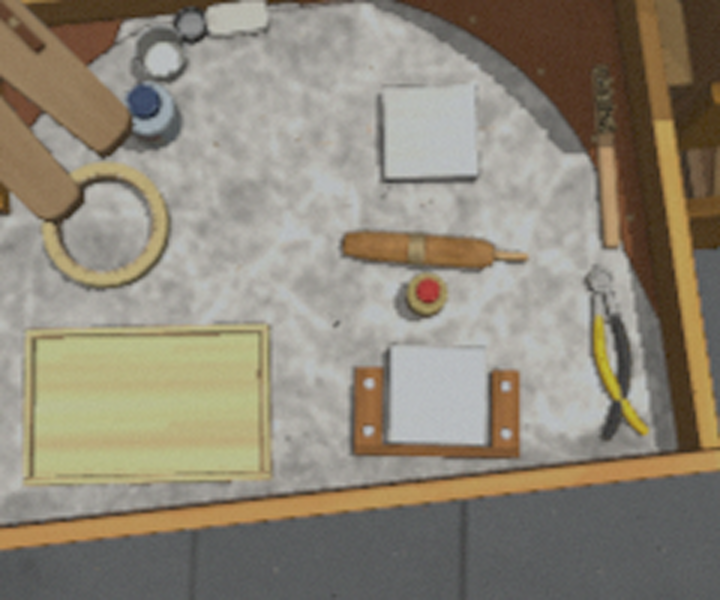

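View pics/side0.png

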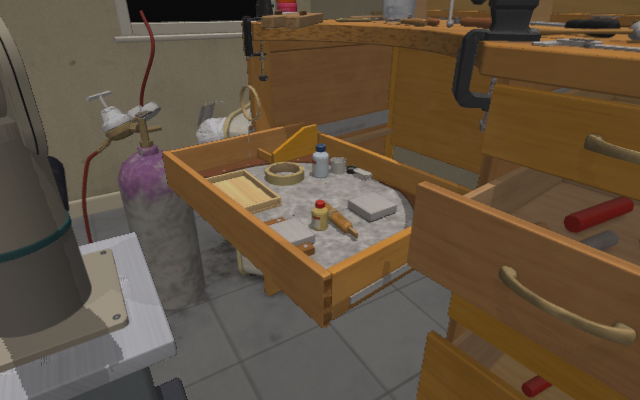

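The top picture (crop ×3) shows the tray at left, crop (150,403), and the cradle with the fixed block at (437,395). The red-capped bottle is at (427,292), the clamp at (435,250) with its wedge to the right (-y), and the loose block, slightly askew, at (430,132). The side picture shows the scene sits in a drawer with low walls and the overhanging bench behind it. Next I move the arm above the gap.

```bash
python3 -m crank '[[[0,0,0,1],[0,0,0,1],[0,0,0,0.5],[0.5,-1,0,0],[0.5,-1,0,0],[0.5,-1,0,0],[0.5,-1,0,0],[0.5,-1,0,0],[0.5,-1,0,0],[0.5,-1,0,0],[0.5,-1,0,0]]]' -1; python3 -m crank '[[[0.5,-1,0,0],[0.5,-1,0,0],[0.5,-1,0,0],[0.5,-1,0,0],[0.5,-1,0,0],[0.5,-1,0,0],[0.5,-1,0,0],[0.5,-1,0,0],[0.5,-1,0,0],[0.5,-1,0,0],[0.5,-1,0,0],[0,0,0,0]]]'
```

```text
clock: 1.52
eef_pos: [243.0, -428.6, 231.6]
tool_rot: [3.141, -0.0, 0.031]
force: [-0.5, -0.4, 0.1]
width: 85.7
gripper_force: 0.0
clock: 2.52
eef_pos: [374.0, -145.9, 231.7]
tool_rot: [-3.14, -0.002, 0.039]
force: [0.0, 0.4, 0.1]
width: 85.5
gripper_force: 0.0
```

```bash
python3 -m crank '[[[0,0,0,0.5],[0.6,-1,0,0],[0.6,-1,0,0],[0.6,-1,0,0],[0.6,-1,0,0],[0.6,-0.9,0,0],[0,0,0,0],[0,0,0,0]]]'
cat > look.py <<'E'
from h import *
import sys
np.set_printoptions(precision=1,suppress=True)
tag=sys.argv[1]
cams=sys.argv[2].split(",")
D={}
for n in cams:
    d=D[n]=cam(n);cv2.imwrite(f"pics/{n}{tag}.png",d["img"][...,::-1])
for t in sys.argv[3:]:
    for n in cams:
        r=ctrl.place_of(n,t)[:1]; m=ctrl.trace(n,t)[:1]
        for x in r: print(t,n,"place",np.array(x["position"]),round(x["confidence"],2),"z0",atz(D[n],x["position"],0)[:2])
        for x in m:
            c=max(cv2.findContours(x["mask"].astype(np.uint8),0,1)[0],key=cv2.contourArea)
            b=cv2.boxPoints(cv2.minAreaRect(c));print("  mask",round(x["confidence"],2),"box(col,row)",b.tolist(), "z22:",[atz(D[n],p[::-1],22)[:2] for p in b])
    rs=[(n,ctrl.place_of(n,t)) for n in cams]; rs=[ray(D[n],r[0]["position"]) for n,r in rs if r]
    if len(rs)>1: print("  tri",tri(rs))
print(ctrl.read_state()["clock"])
E
python3 look.py 1 wrist,top bottle clamp near_block far_block
```

```text
clock: 3.18
eef_pos: [448.3, -27.9, 231.3]
tool_rot: [-3.141, -0.0, -0.006]
force: [-0.4, -0.8, -1.0]
width: 85.1
gripper_force: 0.0
bottle wrist place [155.2 314.7] 0.56 z0 [466.2 -16.1]
  mask 0.71 box(col,row) [[302.0, 144.0], [328.0, 144.0], [328.0, 173.0], [302.0, 173.0]] z22: [array([483.6,  -1.8]), array([483.4, -33.1]), array([447.5, -33. ]), array([447.8,  -0.7])]
clamp wrist place [125.  321.1] 0.8 z0 [504.3 -24.8]
  mask 0.88 box(col,row) [[258.7161560058594, 135.92181396484375], [259.2413635253906, 113.8628921508789], [381.3625793457031, 116.77055358886719], [380.8373718261719, 138.8294677734375]] z22: [array([493.8,  49.9]), array([519.3,  47.4]), array([514.9, -96. ]), array([489.2, -96.7])]
clamp top place [176.  331.8] 0.59 z0 [593.8 -16.2]
  tri (array([526.9, -16.6, 296.6]), [np.float64(12.06760320868967), np.float64(12.067603208689711)])
near_block wrist place [ 42.9 316.2] 0.95 z0 [598.4 -20. ]
  mask 0.77 box(col,row) [[277.8318786621094, 4.477882385253906], [347.3893737792969, -0.15929412841796875], [352.4469299316406, 75.70352935791016], [282.8894348144531, 80.
[... 361 characters left out ...]
 tri (array([592.7, -21.1,  27.9]), [np.float64(0.7214866361116042), np.float64(0.7214866361115742)])
far_block wrist place [213.1 324. ] 0.85 z0 [385.7 -27.5]
  mask 0.58 box(col,row) [[295.0, 186.0], [354.0, 186.0], [354.0, 242.0], [295.0, 242.0]] z22: [array([431. ,   8.7]), array([430.5, -65.8]), array([352.1, -67.8]), array([352.6,  11.8])]
far_block top place [260.6 336. ] 0.6 z0 [390.4 -29.4]
  mask 0.49 box(col,row) [[318.0, 245.0], [327.0, 245.0], [327.0, 277.0], [318.0, 277.0]] z22: [array([424.4,  14. ]), array([424.9,  -6.8]), array([351.6,  -8.2]), array([351.1,  12.5])]
  tri (array([390. , -28.2,  11.5]), [np.float64(0.6157970873824088), np.float64(0.6157970873824075)])
4.4833
```

View pics/wrist1.png

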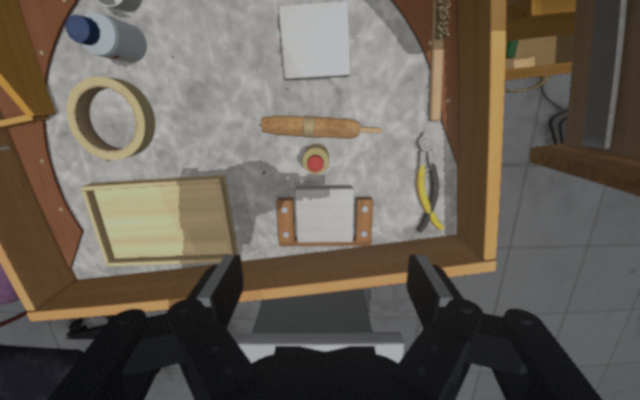

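The wrist picture shows the whole gap: red cap at column 315, row 163; clamp from (262,124) to (380,130); loose block with corners about (280,5), (347,1), (350,76) and (285,79); fixed block at (325,213); tray from (82,187) to (238,258). I now triangulate matching points from the wrist and top views.

```bash
cat > m.py <<'E'
from h import *
np.set_printoptions(precision=1,suppress=True)
W=cam("wrist");T=cam("top")
w=cv2.imread("pics/wrist1.png");t=cv2.imread("pics/top0.png")
def red(im,r):
    y0,y1,x0,x1=r;p=im[y0:y1,x0:x1].astype(int);m=(p[...,2]>p[...,1]+70)&(p[...,2]>p[...,0]+70)&(p[...,2]>120);a=np.argwhere(m);return a.mean(0)+[y0,x0],len(a)
a,b=red(w,(145,180,295,335)),red(t,(215,240,320,345));print("cap px",a,b,tri([ray(W,a[0]),ray(T,b[0])]))
def sub(im,p,win=4):
    g=cv2.cvtColor(im,6);return cv2.cornerSubPix(g,np.array([[p]],np.float32),(win,win),(-1,-1),(3,50,.01))[0,0]
c=lambda x,y:(x/3+190,y/3+130)
for name,pw,pt in [("nb -x+y",(280,6),c(382,86)),("nb -x-y",(347,1),c(476,86)),("nb +x-y",(350,76),c(476,180)),("nb +x+y",(285,79),c(384,178)),
 ("fb +y",(297,187),c(388,345)),("fb -y",(353,185),c(487,346)),("fb b-y",(355,242),c(487,445)),("fb b+y",(296,243),c(387,444)),
 ("clL",(262,124),c(344,243)),("clR",(380,130),c(525,257)),("clbodyR",(358,128),c(493,253)),
 ("tray far l",(82,186),c(25,330)),("tray far r",(224,177),c(270,325)),("tray near r",(237,257),c(270,482)),("tray near l",(105,265),c(25,482))]:
    if name[:2] in("nb","fb","tr"): pw,pt=sub(w,pw),sub(t,pt,3)
    x,e=tri([ray(W,pw[::-1]),ray(T,pt[::-1])]);print(name,np.array(pw),np.array(pt),x,"%.1f"%e[0],"wz22",atz(W,pw[::-1],22)[:2],"tz22",atz(T,pt[::-1],22)[:2])
E
python3 m.py
```

```text
cap px (array([163.2, 314.8]), 174) (array([226.4, 332.2]), 41) (array([465.2, -18. ,  50.2]), [np.float64(0.9919610172917072), np.float64(0.9919610172917392)])
nb -x+y [278.8   6. ] [316.4 159.9] [636.9  21.6  -7.1] 2.0 wz22 [630.6  17.3] tz22 [627.6  22.3]
nb -x-y [343.3   0.9] [348.7 158.7] [613.4 -48.5  94.3] 1.3 wz22 [634.6 -51.5] tz22 [632.5 -55. ]
nb +x-y [349.   74.3] [349.1 188.4] [561.6 -58.3  14. ] 0.8 wz22 [560.9 -58.5] tz22 [560.  -56.9]
nb +x+y [283.2  77.2] [316.6 189.1] [561.1  19.8  -4.3] 0.4 wz22 [558.6  16. ] tz22 [556.5  20.2]
fb +y [295.3 189.2] [319.7 244.6] [425.3   9.   17.6] 1.0 wz22 [426.3   7.6] tz22 [425.3  10. ]
fb -y [353.2 187.6] [352.3 245.3] [426.  -66.2  16.4] 0.1 wz22 [427.6 -65.7] tz22 [425.5 -65.7]
fb b-y [352.2 241.3] [351.5 277.5] [351.8 -65.4  20.9] 0.8 wz22 [352.3 -66.1] tz22 [351.7 -64.5]
fb b+y [298.1 243.7] [319.1 276.5] [351.9   8.3  26. ] 1.8 wz22 [349.4   7. ] tz22 [352.3   9.9]
clL [262 124] [304.7 211. ] [506.   47.4   4.5] 0.1 wz22 [507.2  43.8] tz22 [503.4  47.1]
clR [380 130] [365.  215.7] [497.5 -97.   12.1] 1.2 wz22 [498.7 -96.3] tz22 [495.7 -94.8]
clbodyR [358 128] [354.3 214.3] [500.1 -71.2   8.8] 0.3 wz22 [501.2 -70. ] tz22 [498.3 -69.7]
tray far l [ 85.6 189.5] [200.9 241.9] [426.5 288.5  16.4] 1.1 wz22 [429.1 284.2] tz22 [425.1 286.6]
tray far r [224. 177.] [279.6 237.8] [439.7 104.1   4.5] 1.3 wz22 [443.2  96.7] tz22 [439.  103.9]
tray near r [240.7 260.3] [280.  290.7] [316.4  96.5   5.9] 3.5 wz22 [324.3  87.9] tz22 [318.2  98.7]
tray near l [108.6 262.5] [199.5 288.7] [318.  283.8  18.3] 0.1 wz22 [320.2 280.3] tz22 [318.2 283. ]
```

```bash
python3 -m crank '[[[0.64,-0.4,0,0],[0,0,1,0],[0,0,1,0],[0,0,1,0],[0,0,1,0],[0,0,1,0],[0,0,1,0],[0,0,0,0],[0,0,0,0]]]'
python3 - <<'E'
from h import *
d=cam("wrist");cv2.imwrite("pics/wrist2.png",d["img"][...,::-1]);print(np.array(d["extrinsics"]).round(2))
s=ctrl.read_state();print(proj(d,[[464,-18,60],[464,-18,0],s["eef_pos"]]))
im=d["img"].astype(int);m=(im[...,0]>im[...,1]+70)&(im[...,0]>im[...,2]+70)&(im[...,0]>120);a=np.argwhere(m);c=np.median(a,0);print(c,len(a),atz(d,c,60))
E
```

```text
clock: 5.33
eef_pos: [462.9, -19.0, 80.7]
tool_rot: [3.142, 0.003, -0.009]
force: [0.2, 0.0, 1.6]
width: 85.4
gripper_force: 0.0
[[-1.0000e-02  9.5000e-01  3.2000e-01  5.4519e+02]
 [-1.0000e+00 -1.0000e-02 -0.0000e+00 -2.0820e+01]
 [-0.0000e+00 -3.2000e-01  9.5000e-01  2.2275e+02]
 [ 0.0000e+00  0.0000e+00  0.0000e+00  1.0000e+00]]
[[321.41519221 239.52697432]
 [322.18372885 206.55057319]
 [322.91576754 257.34178168]]
[225. 324.] 69 [473.84125195 -19.71682755  60.        ]
```

View pics/wrist2.png

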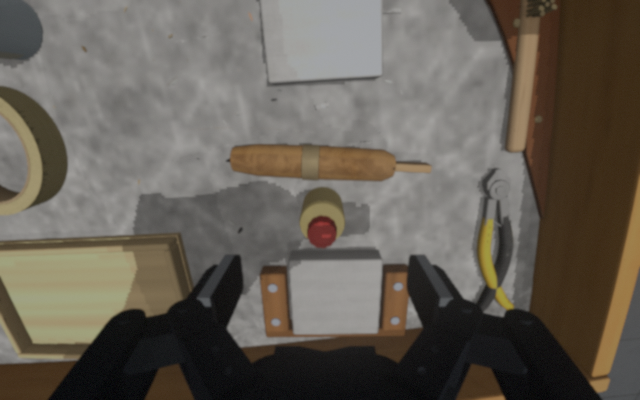

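The picture shows the cap at (322,233), below the bottle body at (322,205), with the clamp from (230,160) to (431,168) clear of it. I triangulate the cap and clamp from the two wrist poses.

Run:
```python
from h import *
np.set_printoptions(precision=1,suppress=True)
d=cam("wrist")
import copy
# wrist1 pose: same mounting, TCP (448.3,-27.9,231.3) instead of current
s=ctrl.read_state();e=copy.deepcopy(d);E=np.array(d["extrinsics"],float);E[:3,3]+=np.array([448.3,-27.9,231.3])-s["eef_pos"];e["extrinsics"]=E
for n,p2,p1 in [("cap",(233,322),(163.2,314.8)),("clampL",(160,230),(124,262)),("clampR",(168,431),(130,380)),("bodyR",(165,395),(128,358)),("band",(162,311),(126,309)),("nb+x+y",(82,268),(77.2,283.2)),("nb+x-y",(76,382),(74.3,349)),("tray far r",(235,179),(177,224))]:
    x,r=tri([ray(d,p2),ray(e,p1)]);print(n,x,r[0].round(1),"z22",atz(d,p2,22)[:2],atz(e,p1,22)[:2],"z60" ,atz(d,p2,60)[:2],atz(e,p1,60)[:2])
```

```text
cap [465.7 -18.2  52.8] 0.2 z22 [451.3 -17.9] [459.5 -16.9] z60 [469.1 -18.4] [467.1 -18.3]
clampL [508.2  44.9  24.5] 1.1 z22 [508.5  46.6] [507.3  44.7] z60 [515.5  33.9] [509.7  36.6]
clampR [499.8 -96.4  20.1] 1.4 z22 [501.3 -96.5] [498.8 -95.2] z60 [509.7 -82.3] [502.2 -88.1]
bodyR [502.1 -70.2  18.9] 1.3 z22 [503.7 -70.4] [501.3 -68.9] z60 [511.6 -61.1] [504.4 -64.7]
band [502.9 -10.    4.4] 0.0 z22 [506.4 -10.8] [504.2 -10.9] z60 [513.8 -12.7] [507. -13.]
nb+x+y [560.8  19.8   0.9] 0.4 z22 [559.8  16.1] [558.6  16.9] z60 [557.1   9.1] [555.5  11.9]
nb+x-y [561.1 -56.9  29.2] 0.9 z22 [562.7 -58.3] [560.9 -57.5] z60 [559.5 -51.3] [557.5 -54.4]
tray far r [437.6 107.5  -3.9] 0.9 z22 [450.3  93.5] [443.4  97.5] z60 [468.3  72. ] [452.7  83.7]
```

```bash
python3 -m crank '[[[0.14,-0.04,0.7,0],[0,0,1,0],[0,0,1,0],[0,0,0,0],[0,0,0,0]]]' && python3 -m crank '[[[0,0,0,0],[0,0,0,0],[0,0,0,0],[0,0,0,0],[0,0,0,0],[0,0,0,0],[0,0,0,0],[0,0,0,0]]]' 1
```

```text
clock: 5.85
eef_pos: [466.5, -19.9, 28.1]
tool_rot: [3.137, 0.004, -0.009]
force: [0.7, 0.3, 0.7]
width: 85.4
gripper_force: 0.0
clock: 6.52
eef_pos: [466.3, -19.7, 28.0]
tool_rot: [3.136, 0.004, -0.009]
force: [-1.7, 0.5, 9.2]
width: 30.3
gripper_force: 58.6
```

```bash
python3 -m crank '[[[0,0,-0.8,0],[0,0,-0.8,0],[0,0,-0.8,0],[0,0,0,0],[-0.3,-0.8,0,0],[-0.3,-0.8,0,0],[-0.3,-0.8,0,0],[-0.3,-0.8,0,0],[-0.3,-0.8,0,0],[-0.3,-0.8,0,0],[-0.3,-0.8,0,0],[-0.3,-0.8,0,0]]]' && python3 -m crank '[[[0,0,0,0],[0,0,0,0]]]'
python3 - <<'E'
from h import *
np.set_printoptions(precision=1,suppress=True)
D={}
for n in("wrist","top"):
    d=D[n]=cam(n);cv2.imwrite(f"pics/{n}3.png",d["img"][...,::-1])
a=cv2.imread("pics/wrist3.png");b=cv2.imread("pics/top3.png")[150:350,180:400]
cv2.imwrite("pics/m3.png",np.vstack([cv2.resize(a,(480,300)),cv2.resize(b,(480,300))]) if 0 else a)
s=ctrl.read_state();print(proj(D["wrist"],[[379,195,6],[319,100,22],[439,100,22],[439,290,22],[319,290,22]]))
E
```

```text
clock: 7.52
eef_pos: [406.8, 141.8, 86.1]
tool_rot: [3.136, 0.006, -0.009]
force: [0.0, 0.1, -1.4]
width: 30.0
gripper_force: 59.5
clock: 7.68
eef_pos: [406.9, 142.0, 86.1]
tool_rot: [3.136, 0.006, -0.006]
force: [-0.3, -0.1, -1.2]
width: 30.2
gripper_force: 59.6
[[261.1 238.9]
 [372.1 308.3]
 [380.  173.8]
 [124.7 176.4]
 [156.5 308.5]]
```

View pics/m3.png

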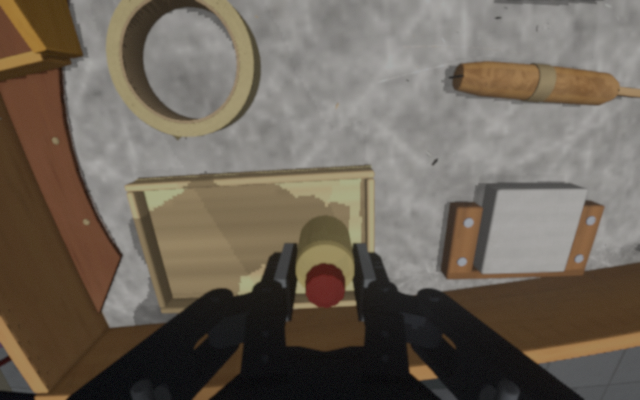

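The wrist picture shows the bottle held upright over the tray's right half. The tray's top corners are at about (127,187), (374,167) and near left (163,308), so the tray is turned slightly.

Run:
```python
from h import *
np.set_printoptions(precision=1,suppress=True)
d=cam("wrist")
P=np.array([atz(d,(r,c),22)[:2] for c,r in [(127,187),(374,167),(163,308)]]);print(P)
u=P[1]-P[0];v=P[2]-P[0];print(np.linalg.norm(u),np.linalg.norm(v),"tilt",np.arctan2(u[0],-u[1]),np.arctan2(-v[1],-v[0]))
print("centre",(P[1]+P[2])/2)
c,s=np.cos,np.sin
```

```text
[[431.9 288.1]
 [444.6 102.6]
 [320.8 282.4]]
185.92671841772304 111.28771687986267 tilt 0.0682622308669177 0.05172009312155188
centre [382.7 192.5]
```

```bash
python3 -m crank '[[[0,0,0.5,0],[0,0,0.5,0],[0,0,0.5,0],[0,0,0.3,0],[0,0,0.1,0],[0,0,0.1,0],[0,0,0,0],[0,0,0,0]]]'
```

```text
clock: 8.5
eef_pos: [406.7, 139.1, 39.4]
tool_rot: [3.134, 0.009, -0.011]
force: [-0.2, 0.2, -0.1]
width: 30.2
gripper_force: 59.9
```

```bash
python3 -m crank '[[[0,0,0.1,0],[0,0,0.06,0],[0,0,0,0]]]'; python3 -m crank '[[[0,0,0.04,0],[0,0,0.04,0],[0,0,0,0]]]'
```

```text
clock: 8.75
eef_pos: [406.6, 139.6, 35.6]
tool_rot: [3.134, 0.008, -0.01]
force: [0.2, 0.3, -1.5]
width: 30.1
gripper_force: 59.9
clock: 9.0
eef_pos: [406.6, 139.9, 34.0]
tool_rot: [3.134, 0.008, -0.009]
force: [-0.8, 0.2, 5.7]
width: 30.3
gripper_force: 60.6
```

```bash
python3 -m crank '[[[0,0,0,0],[0,0,0,0],[0,0,0,0],[0,0,0,0]]]' -0.2 && python3 -m crank '[[[0,0,-0.5,0],[0,0,-0.8,0],[0,0,-0.8,0],[0,0,-0.8,0],[0,0,-0.8,0],[0,0,0,0],[0,0,0,0]]]'
python3 - <<'E'
from h import *
d=cam("wrist");cv2.imwrite("pics/wrist4.png",d["img"][...,::-1])
print(ctrl.read_state()["eef_pos"],proj(d,[[407,140,66],[407,140,6]]))
E
```

```text
clock: 9.33
eef_pos: [406.4, 140.1, 33.5]
tool_rot: [3.134, 0.008, -0.009]
force: [0.0, 0.3, 0.2]
width: 51.1
gripper_force: 0.0
clock: 9.92
eef_pos: [407.9, 140.8, 126.7]
tool_rot: [3.135, 0.006, -0.01]
force: [0.4, -0.2, -0.4]
width: 51.2
gripper_force: 0.0
[407.2539775  140.50737348 125.95883245] [[323.93777944 217.79519536]
 [323.67668605 193.68509992]]
```

View pics/wrist4.png

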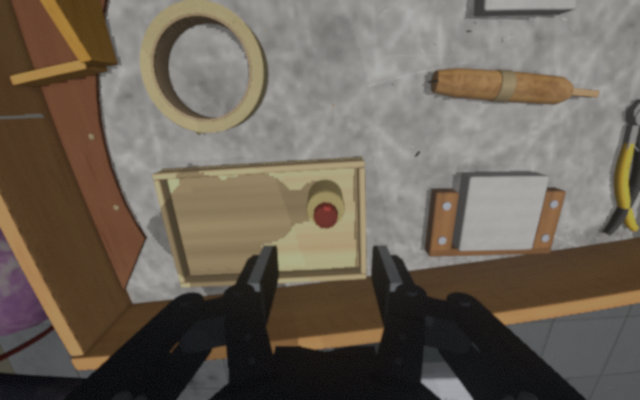

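The bottle stands upright in the tray with its cap at (326,215), and the fingers are clear. Tray corners are at (156,176), (365,160), (366,275) and (180,285). Next is the clamp.

```bash
python3 - <<'E'
from h import *
np.set_printoptions(precision=1,suppress=True)
d=cam("wrist")
P=np.array([atz(d,(r,c),22)[:2] for c,r in [(156,176),(365,160),(366,275),(180,285)]]);print(P,P.mean(0))
E
python3 -m crank '[[[0.49,0.78,0,0],[0.49,0.78,0,0],[0.49,0.78,0,0],[0.49,0.78,0,0],[0.48,0.78,0,0],[0.48,0.78,0,0],[0.48,0.78,0,0],[0.48,0.78,0,0],[0,0,0,-1],[0,0,0,-1],[0,0,0,-1],[0,0,0,-1]]]' -1
python3 -m crank '[[[0,0,0,-1],[0,0,0,-1],[0,0,0,-1],[0,0,0,-1],[0,0,0,-1],[0,0,0,-1],[0,0,0,-1],[0,0,0,-1],[0,0,0,-1],[0,0,0,-1],[0,0,0,-1],[0,0,0,-1]]]'
python3 -m crank '[[[0,0,0,-1],[0,0,0,-1],[0,0,0,-1],[0,0,0,0],[0,0,0,0]]]'
python3 - <<'E'
from h import *
np.set_printoptions(precision=1,suppress=True)
d=cam("wrist");cv2.imwrite("pics/wrist5.png",d["img"][...,::-1])
m=ctrl.trace("wrist","clamp");print([(x["confidence"],x["mask"].sum()) for x in m])
if m:
    a=m[0]["mask"];c=max(cv2.findContours(a.astype(np.uint8),0,1)[0],key=cv2.contourArea)[:,0]
    g=np.array([atz(d,(p[1],p[0]),15)[:2] for p in c],np.float32)
    r=cv2.minAreaRect(g);print(r,cv2.boxPoints(r))
E
```

```text
[[429.9 287.7]
 [441.5 103.7]
 [326.4  98.6]
 [316.3 286.3]] [378.5 194.1]
clock: 11.02
eef_pos: [501.9, -16.2, 124.8]
tool_rot: [3.138, 0.013, 0.315]
force: [-0.1, -0.2, -0.3]
width: 85.5
gripper_force: 0.0
clock: 12.02
eef_pos: [501.9, -15.9, 124.8]
tool_rot: [-3.133, 0.01, 1.276]
force: [-0.2, -0.7, 0.0]
width: 85.3
gripper_force: 0.0
clock: 12.43
eef_pos: [502.1, -15.9, 125.2]
tool_rot: [-3.131, 0.007, 1.509]
force: [0.9, -1.2, 0.5]
width: 85.4
gripper_force: 0.0
[(0.58, np.int64(3433))]
((502.2138671875, -24.23260498046875), (145.581787109375, 26.338993072509766), 87.40424346923828) [[485.8 -96.4]
 [512.1 -97.5]
 [518.7  47.9]
 [492.4  49.1]]
```

View pics/wrist5.png

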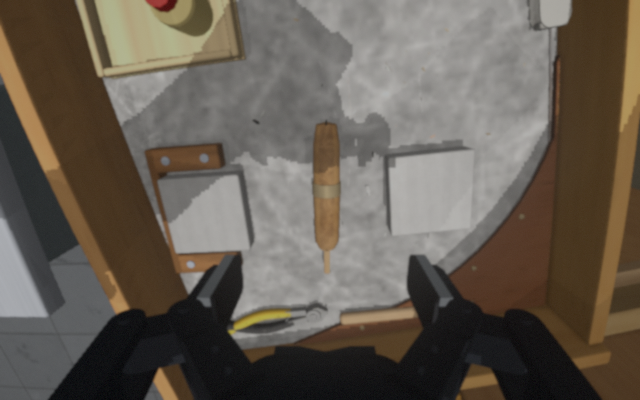

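The clamp lies vertical in the picture at column 327, rows 122 to 272, centred between the fingers. The loose block edge at column 388 is close, so I use a narrower opening for the descent.

```bash
python3 -m crank '[[[0,0.04,0,0],[0,0,0,0],[0,0,0.8,0],[0,0,0.8,0],[0,0,0.8,0],[0,0,0.8,0],[0,0,0.6,0],[0,0,0.4,0],[0,0,0,0],[0,0,0,0]]]' -0.35
```

```text
clock: 13.37
eef_pos: [502.9, -16.6, 21.4]
tool_rot: [-3.133, 0.008, 1.511]
force: [0.9, -0.1, 0.5]
width: 57.9
gripper_force: 0.0
```

```bash
python3 -m crank '[[[0,0,0.3,0],[0,0,0.3,0],[0,0,0,0],[0,0,0,0]]]' && python3 -m crank '[[[0,0,0,0],[0,0,0,0],[0,0,0,0],[0,0,0,0],[0,0,0,0],[0,0,0,0]]]' 1
```

```text
clock: 13.7
eef_pos: [502.7, -17.1, 6.2]
tool_rot: [-3.133, 0.008, 1.511]
force: [-0.0, 0.1, -0.8]
width: 57.4
gripper_force: 0.0
clock: 14.2
eef_pos: [503.1, -16.9, 6.9]
tool_rot: [-3.134, 0.008, 1.511]
force: [-1.3, -0.1, 6.2]
width: 23.9
gripper_force: 59.9
```

```bash
python3 -m crank '[[[0,0,-0.5,0],[0,0,-0.8,0],[0,0,-0.8,0],[0,0,-0.8,0],[0,0,-0.8,0],[0,0,-0.8,0],[0,0,0,0]]]' && python3 -m crank '[[[0.84,-0.62,0,0],[0.84,-0.62,0,0],[0.84,-0.62,0,0],[0.84,-0.62,0,0],[0.84,-0.62,0,0],[0.84,-0.62,0,0],[0.84,-0.62,0,0],[0.84,-0.62,0,0],[0.84,-0.62,0,0],[0.84,-0.62,0,0],[0,0,0,0]]]' && python3 -m crank '[[[0,0,0,-0.7],[0,0,0,-0.7],[0,0,0,0],[0,0,0,0]]]'
python3 - <<'E'
from h import *
np.set_printoptions(precision=1,suppress=True)
d=cam("top");cv2.imwrite("pics/top6.png",d["img"][...,::-1]);d=cam("wrist");cv2.imwrite("pics/wrist6.png",d["img"][...,::-1])
s=ctrl.read_state();print(s["qpos"],s["eef_pos"])
c,sn=np.cos(.055),np.sin(.055)
t=lambda x,y,z:[378.5+c*x-sn*y,194+sn*x+c*y,z]
print(proj(d,[t(60,95,22),t(60,-95,22),t(-60,-95,22),t(-60,95,22),t(-16,0,18)]))
E
```

```text
clock: 14.78
eef_pos: [505.7, -15.7, 121.8]
tool_rot: [-3.139, 0.007, 1.511]
force: [0.9, 0.4, -0.6]
width: 24.0
gripper_force: 59.1
clock: 15.7
eef_pos: [358.8, 207.6, 118.6]
tool_rot: [-3.132, 0.003, 1.519]
force: [-0.1, 0.1, 0.1]
width: 23.8
gripper_force: 59.1
clock: 16.03
eef_pos: [361.4, 202.2, 118.0]
tool_rot: [-3.132, 0.007, 1.621]
force: [0.7, 0.3, -0.7]
width: 23.9
gripper_force: 59.1
[ 0.   0.6 -0.9  2.2  0.9  0.6 -1.4] [361.6 202.3 118.2]
[[422.6  95. ]
 [402.7 298.6]
 [281.8 298.7]
 [268.8  95.6]
 [325.7 207.7]]
```

View pics/wrist6.png

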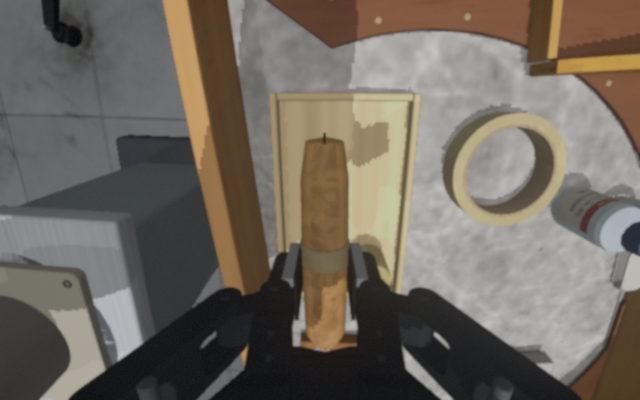

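The picture shows the clamp held level above the tray. The tray's left-end corners are at (271,95) and (419,95), within 3 px of my tray model, so I descend.

```bash
python3 -m crank '[[[0,0,0.8,0],[0,0,0.8,0],[0,0,0.8,0],[0,0,0.7,0],[0,0,0.5,0],[0,0,0.2,0],[0,0,0,0],[0,0,0,0],[0,0,0,0]]]'
```

```text
clock: 16.88
eef_pos: [361.1, 202.3, 24.1]
tool_rot: [-3.134, 0.006, 1.623]
force: [0.2, 0.3, -0.7]
width: 23.6
gripper_force: 59.1
```

```bash
python3 -m crank '[[[0,0,0.2,0],[0,0,0.16,0],[0,0,0,0],[0,0,0,0]]]'; python3 -m crank '[[[0,0,0.06,0],[0,0,0,0],[0,0,0,0]]]'
```

```text
clock: 17.22
eef_pos: [360.8, 201.9, 14.8]
tool_rot: [-3.133, 0.007, 1.623]
force: [0.4, -0.1, -1.3]
width: 24.0
gripper_force: 59.1
clock: 17.47
eef_pos: [360.7, 201.9, 13.1]
tool_rot: [-3.133, 0.007, 1.623]
force: [-0.2, -0.1, 0.2]
width: 23.8
gripper_force: 59.1
```

```bash
python3 -m crank '[[[0,0,0.03,0],[0,0,0,0],[0,0,0,0]]]'; python3 -m crank '[[[0,0,0,0],[0,0,0,0],[0,0,0,0]]]' 0.22 && python3 -m crank '[[[0,0,-0.4,0],[0,0,-0.8,0],[0,0,-0.8,0],[0,0,-0.8,0],[0,0,-0.8,0],[0,0,-0.8,0],[0,0,0,0]]]'
python3 - <<'E'
from h import *
np.set_printoptions(precision=2,suppress=True)
d=cam("wrist");cv2.imwrite("pics/wrist7.png",d["img"][...,::-1]);print(ctrl.read_state()["eef_pos"])
E
```

```text
clock: 17.72
eef_pos: [360.7, 202.0, 12.8]
tool_rot: [-3.134, 0.007, 1.623]
force: [-0.8, -0.8, 6.8]
width: 23.8
gripper_force: 60.1
clock: 17.97
eef_pos: [360.6, 201.9, 12.2]
tool_rot: [-3.133, 0.007, 1.623]
force: [-0.8, -0.3, 0.1]
width: 33.5
gripper_force: 0.0
clock: 18.55
eef_pos: [362.8, 203.9, 124.7]
tool_rot: [-3.137, 0.004, 1.623]
force: [0.8, -0.1, 0.5]
width: 33.3
gripper_force: 0.0
[362.56 203.22 123.42]
```

View pics/wrist7.png

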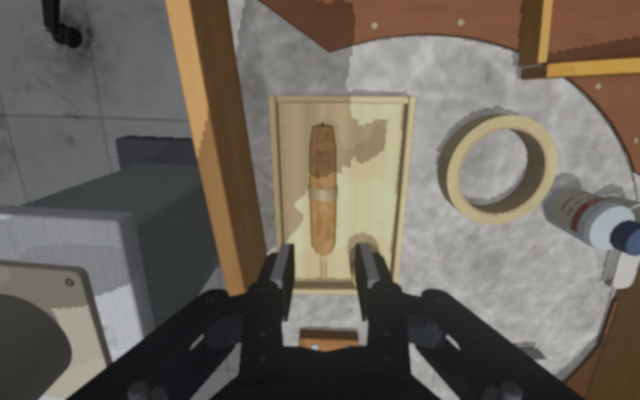

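The clamp lies flat in the tray: body at column 322, rows 125 to 255, wedge tip at row 278, inside both end walls. Next I go over the gap, turn the tool back and measure both blocks.

```bash
python3 -m crank '[[[-0.93,0.5,0,0],[-0.93,0.5,0,0],[-0.93,0.5,0,0],[-0.93,0.5,0,0],[-0.93,0.5,0,0],[-0.93,0.5,0,0],[-0.93,0.5,0,0],[-0.93,0.5,0,0],[-0.93,0.5,0,0],[-0.93,0.5,0,0],[0,0,-1,0],[0,0,-1,0]]]' -1 && python3 -m crank '[[[0,0,0,1],[0,0,0,1],[0,0,0,1],[0,0,0,1],[0,0,0,1],[0,0,0,1],[0,0,0,1],[0,0,0,1],[0,0,0,1],[0,0,0,1],[0,0,0,1],[0,0,0,1]]]' && python3 -m crank '[[[0,0,0,1],[0,0,0,1],[0,0,0,1],[0,0,0,1],[0,0,0,1],[0,0,0,1],[0,0,0,1],[0,0,0,1],[0,0,0,0],[0,0,0,0],[0,0,0,0]]]'
cat > blk.py <<'E'
from h import *
import sys
np.set_printoptions(precision=2,suppress=True)
d=cam("wrist");cv2.imwrite(f"pics/wrist{sys.argv[1]}.png",d["img"][...,::-1]);s=ctrl.read_state();print(s["eef_pos"],s["tool_rot"])
for t in("near_block","far_block"):
    for x in ctrl.trace("wrist",t)[:2]:
        c=max(cv2.findContours(x["mask"].astype(np.uint8),0,1)[0],key=cv2.contourArea)[:,0]
        g=np.array([atz(d,(p[1],p[0]),22)[:2] for p in c],np.float32);r=cv2.minAreaRect(g);print(t,x["confidence"],x["position"],r,cv2.boxPoints(r).tolist(),[cv2.minAreaRect(c)])
E
python3 blk.py 8
```

```text
clock: 19.6
eef_pos: [497.9, -24.7, 170.6]
tool_rot: [-3.127, 0.006, 1.619]
force: [0.6, -0.3, 0.3]
width: 85.5
gripper_force: 0.0
clock: 20.6
eef_pos: [498.3, -22.9, 171.4]
tool_rot: [-3.141, 0.013, 0.659]
force: [-0.6, -0.1, -0.3]
width: 85.4
gripper_force: 0.0
clock: 21.52
eef_pos: [498.7, -22.6, 172.0]
tool_rot: [3.134, 0.01, 0.025]
force: [0.7, 0.6, 0.2]
width: 85.3
gripper_force: 0.0
[498.72 -22.61 172.19] [3.13 0.01 0.02]
near_block 0.87 [82.0, 322.3] ((596.8634033203125, -18.982406616210938), (76.45706176757812, 75.23182678222656), 3.4388294219970703) [[556.4473876953125, 16.272720336914062], [560.9599609375, -58.823646545410156], [637.2794189453125, -54.23753356933594], [632.766845703125, 20.85883331298828]] [((322.1011657714844, 82.32433319091797), (85.43499755859375, 81.53720092773438), 87.20729064941406)]
far_block 0.94 [268.4, 324.5] ((394.38507080078125, -27.9697265625), (82.24695587158203, 74.6689682006836), 0.3601682484149933) [[353.0277099609375, 9.105515480041504], [353.4970703125, -65.56198120117188], [435.742431640625, -65.04496765136719], [435.2730712890625, 9.622528076171875]] [((325.1556701660156, 268.7481994628906), (65.27139282226562, 60.64957809448242), 1.0809242725372314)]
```

View pics/wrist8.png

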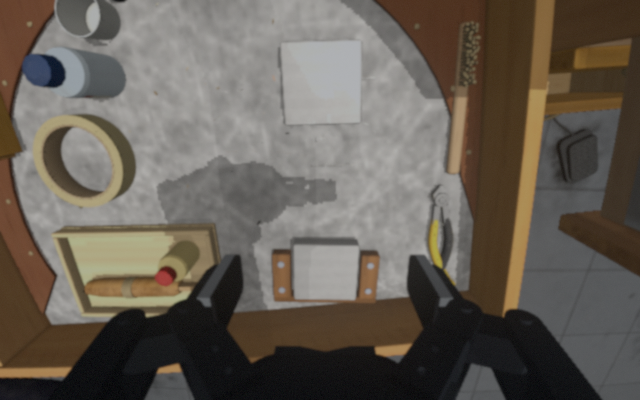

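The picture shows both blocks and the emptied gap: loose block centred at (322,82) and turned about 0.06 rad, fixed block at (325,268), bottle and clamp in the tray. I descend before moving out, to stay below the overhang.

```bash
python3 -m crank '[[[0,0,0.9,0],[0,0,0.9,0],[0,0,0.9,0],[0,0,0.9,0],[0.78,0,0,-0.44],[0.78,0,0,0],[0.78,0,0,0],[0.78,0,0,0],[0.78,-0.02,0,0],[0,0,0,0],[0,0,0,0]]]' && python3 blk.py 9
```

```text
clock: 22.58
eef_pos: [596.0, -17.6, 81.5]
tool_rot: [3.135, 0.009, 0.058]
force: [-0.6, -0.5, -0.6]
width: 85.5
gripper_force: 0.0
[594.79 -17.82  81.36] [3.14 0.01 0.06]
near_block 0.82 [210.7, 327.1] ((598.7633056640625, -19.080978393554688), (77.20523834228516, 74.76453399658203), 3.1283645629882812) [[558.1781616210938, 16.138912200927734], [562.2582397460938, -58.51420211791992], [639.3484497070312, -54.30086898803711], [635.2683715820312, 20.352245330810547]] [((325.5, 211.0), (96.0, 103.0), 90.0)]
far_block 0.74 [382.3, 161.3] ((409.07318115234375, 130.28652954101562), (19.47173309326172, 59.55867004394531), 65.42784881591797) [[377.9421691894531, 133.81576538085938], [432.1070861816406, 109.04895782470703], [440.2041931152344, 126.75729370117188], [386.0392761230469, 151.52410888671875]] [((162.473388671875, 383.8639221191406), (20.307695388793945, 40.61539077758789), 22.619861602783203)]
```

```bash
python3 -m crank '[[[0.08,0.05,0,0],[0,0,0.8,0],[0,0,0.8,0],[0,0,0.5,0],[0,0,0,0],[0,0,0,0]]]' && python3 -m crank '[[[0,0,0.3,0],[0,0,0.2,0],[0,0,0,0],[0,0,0,0]]]'
```

```text
clock: 23.23
eef_pos: [596.6, -19.2, 28.9]
tool_rot: [3.135, 0.01, 0.059]
force: [-0.8, -0.1, 0.6]
width: 85.5
gripper_force: 0.0
clock: 23.57
eef_pos: [597.1, -19.3, 16.9]
tool_rot: [3.135, 0.009, 0.058]
force: [1.0, 0.3, 0.0]
width: 85.5
gripper_force: 0.0
```

```bash
python3 -m crank '[[[0,0,0.3,0],[0,0,0.3,0],[0,0,0.1,0],[0,0,0,0],[0,0,0,0]]]' && python3 -m crank '[[[0,0,0.12,0],[0,0,0,0],[0,0,0,0]]]'
```

```text
clock: 23.98
eef_pos: [596.7, -19.4, -1.1]
tool_rot: [3.135, 0.01, 0.058]
force: [0.9, -0.2, 0.5]
width: 85.6
gripper_force: 0.0
clock: 24.23
eef_pos: [596.9, -19.5, -3.7]
tool_rot: [3.135, 0.009, 0.058]
force: [0.0, 0.3, 0.3]
width: 85.6
gripper_force: 0.0
```

```bash
python3 -m crank '[[[0,0,0,0],[0,0,0,0],[0,0,0,0],[0,0,0,0]]]' 1
```

```text
clock: 24.57
eef_pos: [597.1, -19.1, -3.0]
tool_rot: [3.135, 0.008, 0.058]
force: [-1.6, 0.4, 5.6]
width: 73.4
gripper_force: 72.0
```

```bash
python3 -m crank '[[[0,0,0,0.35],[0,0,0,0.3],[-0.4,0.04,0,0],[-0.4,0.04,0,0],[-0.4,0.04,0,0],[-0.4,0.04,0,0],[-0.4,0.04,0,0],[-0.4,0.04,0,0],[0,0,0,0]]]'
```

```text
clock: 25.32
eef_pos: [535.3, -26.1, -3.0]
tool_rot: [3.134, 0.01, 0.007]
force: [-4.2, -0.3, 4.4]
width: 73.4
gripper_force: 72.3
```

```bash
python3 -m crank '[[[-0.4,0.02,0,0],[-0.4,0.02,0,0],[-0.4,0.02,0,0],[-0.4,0.02,0,0],[-0.4,0,0,0],[-0.4,0,0,0],[0,0,0,0],[0,0,0,0]]]'; python3 blk.py 10
python3 - <<'E'
import cv2
cv2.imwrite("pics/w10c.png",cv2.resize(cv2.imread("pics/wrist10.png")[180:400,180:480],None,fx=2.6,fy=2.6))
E
```

```text
clock: 25.98
eef_pos: [476.6, -28.3, -2.9]
tool_rot: [3.134, 0.01, 0.007]
force: [-0.6, -0.2, -6.6]
width: 73.8
gripper_force: 71.9
[477.45 -28.19  -2.95] [3.13 0.01 0.01]
near_block 0.94 [269.5, 325.7] ((479.4461975097656, -29.26488494873047), (80.0548324584961, 74.78620147705078), 0.19842231273651123) [[439.28955078125, 7.989371299743652], [439.54852294921875, -66.79637908935547], [519.6028442382812, -66.5191421508789], [519.3438720703125, 8.266609191894531]] [((324.5, 272.0), (144.0, 169.0), 90.0)]
far_block 0.97 [347.2, 316.5] ((437.4197692871094, -23.999374389648438), (34.02404022216797, 4.86309814453125), 89.93177032470703) [[434.96795654296875, -41.008487701416016], [439.8310546875, -41.014278411865234], [439.87158203125, -6.990261077880859], [435.00848388671875, -6.984470367431641]] [((314.5, 347.5), (7.0, 65.0), 90.0)]
```

View pics/w10c.png

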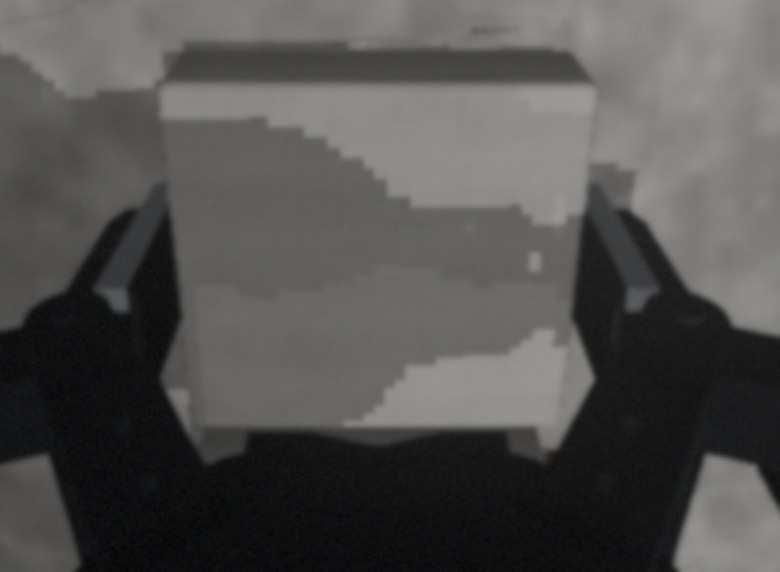

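The crop shows the block held square to the tool, its leading edge at crop row 428 just short of the fixed block. I now creep forward until contact.

```bash
python3 -m crank '[[[-0.12,0,0,0],[-0.12,0,0,0],[-0.12,0,0,0],[-0.06,0,0,0],[0,0,0,0],[0,0,0,0]]]'; python3 -m crank '[[[-0.06,0,0,0],[0,0,0,0],[0,0,0,0]]]'
```

```text
clock: 26.63
eef_pos: [466.4, -28.3, -2.5]
tool_rot: [3.135, 0.009, 0.006]
force: [-0.4, 1.4, -6.3]
width: 73.5
gripper_force: 71.9
clock: 26.88
eef_pos: [465.0, -28.3, -2.5]
tool_rot: [3.134, 0.009, 0.006]
force: [0.6, -0.5, -7.0]
width: 73.7
gripper_force: 71.9
```

```bash
python3 -m crank '[[[-0.06,0,0.03,0],[0,0,0,0],[0,0,0,0]]]'; python3 -m crank '[[[-0.06,0,0,0],[0,0,0,0],[0,0,0,0]]]'
```

```text
clock: 27.13
eef_pos: [464.5, -28.2, -3.0]
tool_rot: [3.135, 0.007, 0.007]
force: [2.3, -0.6, -4.1]
width: 73.5
gripper_force: 72.0
clock: 27.38
eef_pos: [464.5, -28.1, -2.9]
tool_rot: [3.135, 0.004, 0.007]
force: [5.4, 0.7, -7.0]
width: 73.2
gripper_force: 71.9
```

```bash
python3 -m crank '[[[0,0,0.04,0],[-0.06,0,0,0],[0,0,0,0],[0,0,0,0]]]'; python3 -m crank '[[[-0.06,0,0,0],[0,0,0,0],[0,0,0,0]]]'
```

```text
clock: 27.72
eef_pos: [464.5, -28.1, -3.1]
tool_rot: [3.135, 0.001, 0.007]
force: [7.6, -0.6, 1.3]
width: 73.5
gripper_force: 72.8
clock: 27.97
eef_pos: [464.6, -28.1, -3.0]
tool_rot: [3.136, -0.001, 0.007]
force: [9.8, -1.8, -1.1]
width: 73.9
gripper_force: 72.6
```

```bash
python3 -m crank '[[[0,0,0,0],[0,0,0,0],[0,0,0,0],[0,0,0,0]]]' -1 && python3 -m crank '[[[0,0,-0.3,0],[0,0,-0.8,0],[0,0,-0.9,0],[0,0,-0.9,0],[0,0,-0.9,0],[0,0,-0.9,0],[0,0,-0.9,0],[0,0,-0.9,0],[0,0,0,0],[0,0,0,0]]]' && python3 blk.py 11 && python3 look.py 11s side tool_tray
python3 - <<'E'
import cv2,numpy as np
w=cv2.imread("pics/wrist11.png");s=cv2.resize(cv2.imread("pics/side11s.png")[130:290,150:470],None,fx=2,fy=2)
w2=cv2.resize(w[130:330,0:640],(640,200));cv2.imwrite("pics/f.png",np.vstack([w2,s])[:600])
E
```

```text
clock: 28.3
eef_pos: [458.0, -28.4, -4.2]
tool_rot: [3.134, 0.01, 0.006]
force: [0.3, -0.4, -0.1]
width: 85.4
gripper_force: 0.0
clock: 29.13
eef_pos: [460.6, -27.4, 159.5]
tool_rot: [3.134, 0.006, 0.006]
force: [-0.4, 0.2, 0.1]
width: 84.8
gripper_force: 0.0
[459.83 -27.59 158.56] [3.13 0.01 0.01]
near_block 0.74 [183.3, 325.2] ((465.47900390625, -29.23540496826172), (77.8311996459961, 75.73014831542969), 0.22925913333892822) [[426.4122009277344, 8.473653793334961], [426.7152404785156, -67.25588989257812], [504.5458068847656, -66.94446563720703], [504.2427673339844, 8.785079956054688]] [((324.0, 181.5), (75.0, 76.0), 90.0)]
far_block 0.85 [249.2, 322.0] ((389.8450927734375, -28.072147369384766), (73.49650573730469, 74.31311798095703), 0.1523764282464981) [[352.9981689453125, 8.986551284790039], [353.19580078125, -65.32630920410156], [426.6920166015625, -65.13084411621094], [426.494384765625, 9.182014465332031]] [((323.0, 249.0), (60.0, 70.0), 90.0)]
far_block 0.31 [238.6, 162.8] ((399.83221435546875, 148.10955810546875), (34.475982666015625, 73.97892761230469), 43.057254791259766) [[361.9831237792969, 163.3678436279297], [412.4906921386719, 109.31352233886719], [437.6813049316406, 132.8512725830078], [387.1737365722656, 186.9055938720703]] [((161.75001525878906, 240.25003051757812), (32.52690887451172, 57.27565002441406), 45.0)]
  mask 0.68 box(col,row) [[206.14495849609375, 179.1115264892578], [225.25277709960938, 154.27137756347656], [284.16357421875, 199.5873565673828], [265.0557556152344, 224.42750549316406]] z22: [array([329.1, 279.9]), array([424.2, 416.5]), array([440.5,  88.8]), array([362.4,  15.4])]
29.4833
```

View pics/f.png

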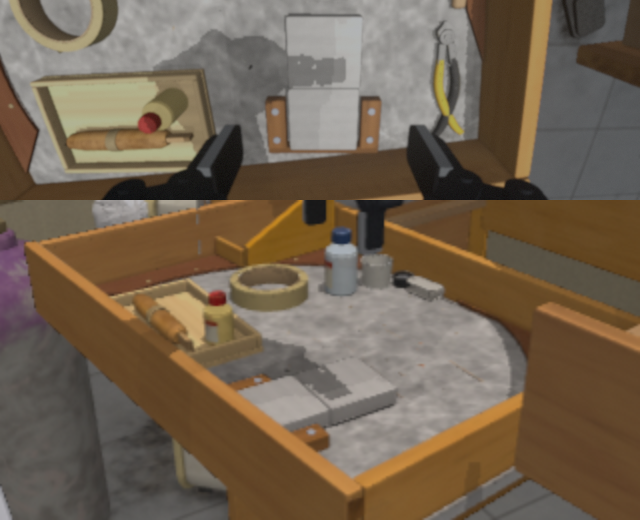

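The last picture shows the blocks flush, joined at wrist row 88 of the composite with their sides in line. The bottle stands at (155,115) and the clamp lies flat at (125,138), both inside the tray. The bystanders are in place.

```bash
python3 -c "
from cell import ctrl
print(ctrl.finish_job())"
```

```text
the job is handed in; nothing more can be done
None
```

The job is handed in with no verdict shown: the bottle stands and the clamp lies flat in the tray, and the loose block is flush and square against the fixed block, with about 0.5 mm of gap and its side about 1 mm out of line by the wrist camera.

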